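Tip the taped cartons onto the board and rub down their seams

TASK

Two or three cartons stand in front of the raised board: bring each one up against the board's edge and tip it forward by pushing high on its near face, then slide it on until it lies wholly on the board, flat, with its taped face up. When all of them lie so, take the burnisher by its handle and rub down each tape with its white ball, once from the near end right to the far end along the middle of the tape, lightly pressed and slowly (about 4 cm a second), beginning with the leftmost carton and working to the right. Then lay the burnisher back on its rest, level, its handle on the block and its ball on the base, and leave the other things on the bench where they are.

Things in the scene. Friction and masses are not known exactly. Their poses are not given: they have to be found in the camera images.
- board: fixed raised work board, 240 deep (x) x 580 wide (y) x 18 mm thick, brown wood, grey mat. Origin: centre of underside; x points away from the robot (within 4 degrees); its front edge, an 18 mm high step, is at own x = -120 mm. A carton tips over this step once leant about 44 degrees, its near top edge rising some 30 mm on the way; pushed lower down its face it may jam
- carton_left: Red carton, 80 deep (x) x 110 wide (y) x 120 high mm, 0.45 kg, too big to grip; stands upright 15-35 mm short of the board, white 30 mm tape down the middle of its near (own -x) face. Origin: centre of underside, z up the tape. Tipped onto the board: x points down, origin 58 mm up, the tape on top from own z = 0 (near end) to 120 mm. May be absent (None). Left of the row (left: +y)
- carton_middle: Brown carton, 80 deep (x) x 110 wide (y) x 120 high mm, 0.45 kg, too big to grip; stands upright 15-35 mm short of the board, white 30 mm tape down the middle of its near (own -x) face. Origin: centre of underside, z up the tape. Tipped onto the board: x points down, origin 58 mm up, the tape on top from own z = 0 (near end) to 120 mm. May be absent (None). Middle of the row (left: +y)
- carton_right: Green carton, 80 deep (x) x 110 wide (y) x 120 high mm, 0.45 kg, too big to grip; stands upright 15-35 mm short of the board, white 30 mm tape down the middle of its near (own -x) face. Origin: centre of underside, z up the tape. Tipped onto the board: x points down, origin 58 mm up, the tape on top from own z = 0 (near end) to 120 mm. May be absent (None). Right of the row (left: +y)
- burnisher: hand burnisher, 0.15 kg: flat-sided orange handle 24 wide (y) x 26 high mm, own x = -60 to +35 mm, then a steel neck cranked down to a smooth white nylon ball, 20 mm diameter. Origin: on the handle's axis, the place to grip from above, fingers closing along y; x points to the ball, z up. Lowest point of the ball: x = +75, z = -40 mm. Starts level on the rest, origin 46 mm up
- burnisher_tip (a point): lowest point of the burnisher's white ball, 75 mm ahead of and 40 mm below the burnisher's origin
- rest: fixed dark wooden rest of the burnisher, on the left or right (it swaps with the parts bin): base 190 (x) x 80 (y) x 6 mm and across its -x end a block 30 x 60 mm, top 33 mm above the table, that carries the handle's tail while the ball stands on the base at the +x end. Origin: centre of its underside
- rest_place (a point): point of the rest where the burnisher's origin belongs, 46 mm above the table; the burnisher lies with its x along the rest's x
- parts_bin: fixed green parts bin, 160 x 100 x 75 mm, on the other side from the rest; origin under its centre. Bystander
- jar: glass jar with red lid, 64 mm diameter, 85 high, on the left; origin under its centre. Bystander
- tape_roll: roll of brown tape lying flat, 100 mm diameter, 48 high, on the right; origin under its centre. Bystander
- screwdriver: red-handled screwdriver lying on the left of the table. Bystander
- gift_box: small red box, 70 x 70 x 50 mm, on the right; origin under its centre. Bystander
- tin: blue open tin, 72 mm diameter, 85 high, near the back edge of the board; origin under its centre. Bystander
- ribbon_spool: red spool, 64 mm diameter, 35 high, near the back edge of the board; origin under its centre. Bystander
Not all that is in view belongs to the job. Of the things shaped like the burnisher, the orange one is meant.

How it is judged:
By the outcome, as a careful person would: the job done as asked, in the order asked, and still so for the second after the job is handed in, with the robot touching nothing.
Of carton_left, carton_middle, carton_right only 2 to 3 are there at a start; the rules pass over those that are not, and their reading is None.
At some moment in a run one of carton_left, carton_middle, carton_right may be knocked a few centimetres aside while the robot is not near it.
Once in a run the grip may slacken for a moment while it holds something.
It also fails if it takes over 210 s, if anything falls off the work surface, if the arm or the gripper's body presses on something with over 40 N, if the wrist force passes 120 N, or if a joint passes its speed limit or range.

ROBOT

A 6-joint arm with a two-finger parallel gripper is mounted at the origin on the work surface. World frame = base frame: x ahead of the robot, y to its left, z up, the work surface at z = 0. Lengths are in mm, angles in rad, forces in N, time in s.
With the tool pointing down it reaches from about 300 to 775 mm from the base axis. Payload 14.6 kg.
Tool frame: the origin (TCP) lies at the very end of the fingers, on their centre line; the grasp point (between the pads) lies 19 mm behind it (env.grip_point_offset is the z of the grasp point in the tool frame, in mm); z points along the fingers, y is the direction in which the jaws open and shut (so a half turn about z gives the same grasp; the last joint's range is limited). The gripper opens to 94 mm and grips with 3 to 60 N. Pads are 16 mm wide; open, the fingers measure 119 mm over their backs; the gripper's body (75 mm by 177 mm) begins 78 mm behind the grasp point.
Start: joints at [1.274, 0.3, 1.521, -0, 1.321, -0.067], TCP at [125.279, 535.532, 205.446] pointing down, gripper open.
Joint ranges: [-3.03, 3.03], [-0.79, 2.21], [0.23, 2.52], [-1.04, 4.18], [0, 3.07], [-2.55, 2.55]. Speed limits (rad/s): [2.22, 2.22, 2.57, 3.14, 3.14, 3.14].

INTERFACE

Orientations are given as a 3x3 rotation matrix whose columns are the frame's x, y, z axes.
In Python, from workcell import env, optics, order gives the robot as it stands.
- The arm moves only by the shell command python3 -m pendant 'ROWS' [FORCE]. ROWS is JSON, a list of rows, each a list of 7 numbers: the finger opening in m, from 0 to 0.094, then the shift along the tool's x, y, z in m, then the turn, a rotation vector about the tool's x, y, z in degrees. In form: [[gripper, x, y, z, ax, ay, az], ...]. A call has 1 to 10 rows; each row shifts and turns the commanded pose from where the row before left it, along the tool's axes as they then stand; what a row does not reach is not made up. A row lasts 1/10 s, in which the tool goes at most 50 mm and 8.59 degrees, less where a joint would pass 70% of its speed; a pose out of reach is approached as far as the arm can. A call with a gripper value outside its range is refused whole. The fingers move at their own pace and stop on an object; FORCE is the grip in N (left out, the last holds). Time passes only in rows, so rows that do not move let the fingers close. It gives the time, the measured TCP pose, the force and the opening at its end, in the units of the state.
- env.observe(): the state, without advancing time (a new reading comes with each control period).
- optics.camera(name): name is "side" or "top" or "wrist"; returns a dict with "pixels" (480x640x3 uint8, red, green, blue), "z_map" (480x640 float32, mm along the optical axis (not along the pixel's ray), 0 where there is no reading), "intrinsics" (3x3 intrinsics, pixels), "world_from_camera" (4x4, takes a point from camera to world coordinates); the wrist camera has in their place "T_tool_cam" (4x4, takes a point from camera to tool coordinates, whose origin is the TCP and whose axes are the flange's). Camera axes: x right, y down, z forward; pixel columns grow to the right and rows downward; lengths in mm; the calibration is good to about 2 mm. A picture is of the moment at which its call begins: read the wrist's pose just before it.
- order.finish_job(): hands the job in, once; it reports no verdict.
The state is a dict: "clock": time; "joint_pos": joint angles; "joint_vel": joint speeds; "joint_efforts": joint torques, N m; "ee_pos": TCP position; "eef_rot": TCP orientation; "contact_force": force on the tool from outside, world axes, zero at the start; "torque": the same for the moment, N m; "opening": finger opening in mm.
Only numpy, scipy, OpenCV 4.12 (cv2) and the standard library are available. Lean on these libraries where they do the work, as an engineer would, in place of code of your own. Each camera call takes 0.05 s, during which the arm holds its last target. There are 200 camera calls.

## Working session

There is one attempt and no reset: what is moved stays moved. The work goes in short steps, Python scripts to look and compute and a shell command to move; the robot and the scene stay as the last step left them, time stands still between calls to the robot, and variables do not carry over. Pictures are saved under pics/ and viewed, about 12 in all and at most 16, crops included, and the job is handed in when it is done.

```bash
ls; mkdir -p pics; python3 - <<'E'
from workcell import env,optics
import cv2,numpy as np
s=env.observe();print(s['clock'],s['ee_pos'],s['eef_rot'],s['contact_force'])
for n in('top','side'):
    c=optics.camera(n);cv2.imwrite(f'pics/{n}0.png',c['pixels'][:,:,::-1]);np.savez(f'{n}0.npz',**c);print(c['intrinsics'],c['world_from_camera'])
E
```

```text
pics
0.0 [125.2007553  535.30946312 204.89852442] [[-9.73719321e-01  2.27751134e-01 -3.22857202e-04]
 [ 2.27751352e-01  9.73718743e-01 -1.06354143e-03]
 [ 7.21493409e-05 -1.10912201e-03 -9.99999382e-01]] [0.64010737 0.46946497 0.42773185]
[[577.83363171   0.         315.61742983]
 [  0.         577.83363171 254.20504467]
 [  0.           0.           1.        ]] [[ 1.47860690e-02 -9.85769299e-01  1.67452264e-01  2.67312334e+02]
 [-9.99677264e-01 -1.11142054e-02  2.28438505e-02 -1.29183352e+01]
 [-2.06576677e-02 -1.67735992e-01 -9.85615492e-01  1.51609721e+03]
 [ 0.00000000e+00  0.00000000e+00  0.00000000e+00  1.00000000e+00]]
[[609.9981518    0.         314.1715099 ]
 [  0.         609.9981518  242.25110546]
 [  0.           0.           1.        ]] [[-9.28300479e-01 -2.22765840e-01  2.97713959e-01 -1.91248418e+01]
 [-3.71695957e-01  5.77517269e-01 -7.26853438e-01  1.32261892e+03]
 [-1.00168360e-02 -7.85397469e-01 -6.18910719e-01  1.20333782e+03]
 [ 0.00000000e+00  0.00000000e+00  0.00000000e+00  1.00000000e+00]]
```

View pics/top0.png

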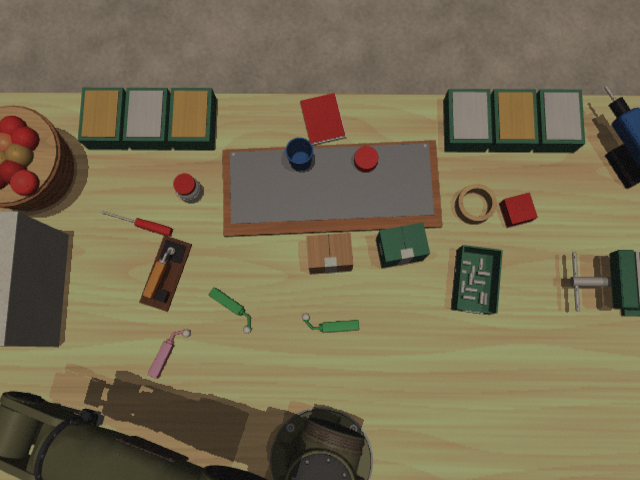

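View pics/side0.png

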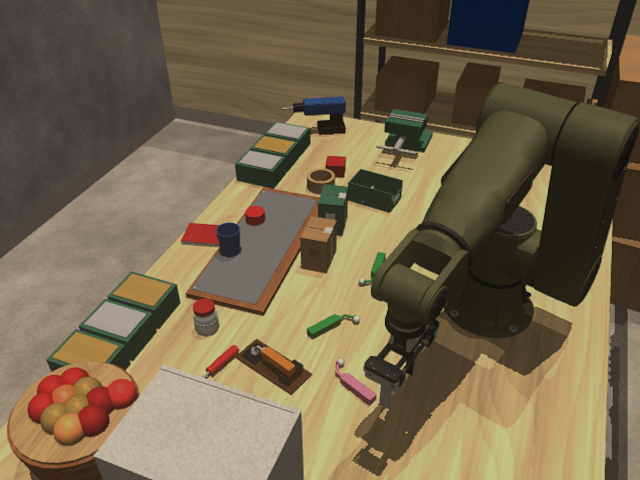

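Top view: brown carton at (330,250), green at (403,245); no red carton. Burnisher-shaped things are the orange on the dark rest (160,275), two green (230,303),(335,325) and a pink (168,353). The orange one is meant. The tin (300,153) and spool (366,158) stand at the back of the board.

```bash
cat > h.py <<'E'
import numpy as np,cv2,sys
from workcell import env,optics
def cloud(c):
    K=c['intrinsics'];z=c['z_map'];v,u=np.mgrid[:480,:640]
    p=np.stack([(u-K[0,2])/K[0,0]*z,(v-K[1,2])/K[1,1]*z,z,np.ones_like(z)],-1)
    T=c['world_from_camera'] if 'world_from_camera' in c else TW(c)
    P=(p@T.T)[...,:3];P[z==0]=np.nan;return P
def TW(c):
    s=env.observe();T=np.eye(4);T[:3,:3]=s['eef_rot'];T[:3,3]=s['ee_pos'];return T@c['T_tool_cam']
def rect(P,m,zl,zh):
    m=m&(P[...,2]>zl)&(P[...,2]<zh)
    n,l,st,_=cv2.connectedComponentsWithStats(m.astype(np.uint8))
    if n<2:return None
    k=1+st[1:,4].argmax();q=P[l==k];r=cv2.minAreaRect(q[:,:2].astype(np.float32))
    return dict(c=np.round(r[0],1),s=np.round(r[1],1),a=round(r[2],1),z=round(float(np.median(q[:,2])),1),n=len(q),box=cv2.boxPoints(r).round(0).tolist())
def box(u0,u1,v0,v1):
    m=np.zeros((480,640),bool);m[v0:v1,u0:u1]=1;return m
E
python3 - <<'E'
from h import *
c=dict(np.load('top0.npz'));P=cloud(c);np.set_printoptions(suppress=True,precision=1)
print('brown',rect(P,box(295,365,222,285),105,135))
print('green',rect(P,box(368,440,215,280),105,135))
print('board',rect(P,box(210,450,130,245),10,26))
print('tin',rect(P,box(280,320,130,175),70,100));print('spool',rect(P,box(350,382,140,175),45,70))
for n,b in dict(handle=(140,190,235,310),).items():
  hsv=cv2.cvtColor(c['pixels'],cv2.COLOR_RGB2HSV)
  m=box(*b)&(hsv[...,0]<20)&(hsv[...,1]>180)&(hsv[...,2]>120)
  print(n,rect(P,m,40,75))
print('restblock..',rect(P,box(*(135,195,230,315)),2,12), 'tbl',P[330,260],P[205,120])
cv2.imwrite('pics/crop1.png',cv2.resize(c['pixels'][225:320,130:250,::-1],None,fx=5,fy=5,interpolation=2))
E
```

```text
brown {'c': array([515. , -13.3]), 's': array([ 82. , 109.8]), 'a': 5.1, 'z': 120.2, 'n': 1473, 'box': [[469.0, 38.0], [479.0, -72.0], [561.0, -64.0], [551.0, 45.0]]}
green {'c': array([ 538. , -197.5]), 's': array([ 81.6, 112.1]), 'a': 11.1, 'z': 120.1, 'n': 1504, 'box': [[487.0, -150.0], [509.0, -260.0], [589.0, -245.0], [567.0, -135.0]]}
board {'c': array([726.4, -13.9]), 's': array([289.1, 581.4]), 'a': 2.9, 'z': 18.9, 'n': 17556, 'box': [[568.0, 269.0], [597.0, -311.0], [885.0, -297.0], [856.0, 284.0]]}
tin {'c': array([789.9,  68.7]), 's': array([39. , 69.8]), 'a': 5.8, 'z': 86.8, 'n': 149, 'box': [[767.0, 101.0], [774.0, 32.0], [813.0, 36.0], [806.0, 105.0]]}
spool {'c': array([ 776.5, -107.4]), 's': array([61.9, 61.8]), 'a': 17.9, 'z': 53.3, 'n': 447, 'box': [[737.0, -88.0], [757.0, -146.0], [815.0, -127.0], [796.0, -68.0]]}
handle {'c': array([442.2, 424.9]), 's': array([2.3, 0. ]), 'a': 162.3, 'z': 59.1, 'n': 2, 'box': [[443.0, 425.0], [443.0, 425.0], [441.0, 425.0], [441.0, 425.0]]}
restblock.. {'c': array([471.7, 422.1]), 's': array([127.5, 228. ]), 'a': 80.1, 'z': 6.2, 'n': 1441, 'box': [[348.0, 379.0], [573.0, 340.0], [595.0, 465.0], [370.0, 505.0]]} tbl [322.7 164.4  -0.4] [653.5 554.8   4.7]
```

View pics/crop1.png

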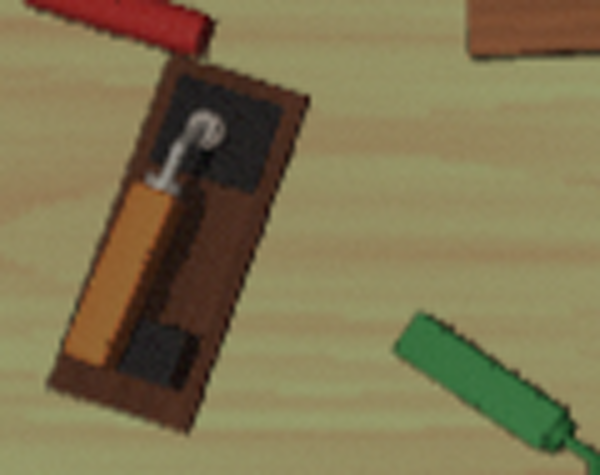

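The crop confirms the orange burnisher on its rest: handle from (85,364) to (159,185) in the crop, ball at (208,130). Next: move behind the brown carton.

```bash
python3 -m pendant '[[0.07,0,0,0,0,0,-8.05],[0.07,0,0,0,0,0,-8.05],[0.07,-0.0168,-0.0376,0,0,0,0],[0.07,-0.0168,-0.0376,0,0,0,0],[0.07,-0.0168,-0.0376,0,0,0,0],[0.07,-0.0168,-0.0376,0,0,0,0],[0.07,-0.0168,-0.0376,0,0,0,0],[0.07,-0.0168,-0.0376,0,0,0,0],[0.07,-0.0168,-0.0376,0,0,0,0]]' 20
python3 -m pendant '[[0.07,-0.0168,-0.0376,0,0,0,0],[0.07,-0.0168,-0.0376,0,0,0,0],[0.07,-0.0168,-0.0376,0,0,0,0],[0.07,-0.0168,-0.0376,0,0,0,0],[0.07,-0.0168,-0.0376,0,0,0,0],[0.07,-0.0168,-0.0376,0,0,0,0],[0.07,-0.0168,-0.0376,0,0,0,0],[0.07,-0.0168,-0.0376,0,0,0,0],[0.07,0,0,0,0,0,0],[0.07,0,0,0,0,0,0]]'
```

```text
clock: 1.0
ee_pos: [256.4, 277.1, 205.3]
eef_rot: [[-0.999, -0.052, -0.0], [-0.052, 0.999, -0.0], [0.0, -0.0, -1.0]]
contact_force: [0.8, 1.2, -0.4]
opening: 70.7
clock: 2.0
ee_pos: [405.6, -15.2, 205.0]
eef_rot: [[-0.999, -0.049, -0.001], [-0.049, 0.999, 0.0], [0.001, 0.0, -1.0]]
contact_force: [-0.2, 0.3, 0.1]
opening: 70.1
```

```bash
python3 -m pendant '[[0.07,0,0,0.033,0,0,0],[0.07,0,0,0.033,0,0,0],[0.07,0,0,0.033,0,0,0],[0.07,0,0,0.033,0,0,0],[0.07,0,0,0.033,0,0,0],[0.07,-0.012,0,0,0,0,0],[0.07,-0.012,0,0,0,0,0],[0.07,-0.012,0,0,0,0,0],[0.07,-0.01,0,0,0,0,0],[0.07,-0.004,0,0,0,0,0]]'
python3 -m pendant '[[0.07,-0.004,0,0,0,0,0],[0.07,-0.004,0,0,0,0,0],[0.07,-0.004,0,0,0,0,0],[0.07,-0.004,0,0,0,0,0],[0.07,-0.004,0,0,0,0,0],[0.07,-0.004,0,0,0,0,0]]'
python3 -m pendant '[[0.07,-0.003,0,0,0,0,0],[0.07,-0.003,0,0,0,0,0],[0.07,-0.003,0,0,0,0,0]]'
python3 -m pendant '[[0.07,-0.002,0,0,0,0,0],[0.07,-0.002,0,0,0,0,0]]'
```

```text
clock: 3.0
ee_pos: [456.2, -11.4, 40.6]
eef_rot: [[-0.999, -0.052, 0.0], [-0.052, 0.999, 0.0], [-0.0, 0.0, -1.0]]
contact_force: [-0.0, -0.3, 0.1]
opening: 70.2
clock: 3.6
ee_pos: [479.9, -11.1, 40.4]
eef_rot: [[-0.999, -0.051, -0.0], [-0.051, 0.999, 0.0], [0.0, 0.0, -1.0]]
contact_force: [-2.7, 0.8, 0.3]
opening: 70.1
clock: 3.9
ee_pos: [488.9, -10.6, 40.4]
eef_rot: [[-0.999, -0.051, -0.0], [-0.051, 0.999, 0.0], [0.0, 0.0, -1.0]]
contact_force: [-2.2, -0.1, -0.5]
opening: 70.1
clock: 4.1
ee_pos: [492.7, -10.4, 40.4]
eef_rot: [[-0.999, -0.051, -0.0], [-0.051, 0.999, -0.0], [0.0, -0.0, -1.0]]
contact_force: [-13.8, -2.5, 9.2]
opening: 69.9
```

```bash
python3 -m pendant '[[0.07,0.008,0,0,0,0,0],[0.07,0.007,0,0,0,0,0],[0.07,0,0,-0.033,0,0,0],[0.07,0,0,-0.033,0,0,0],[0.07,-0.006,0,0,0,0,0],[0.07,-0.005,0,0,0,0,0],[0.07,-0.003,0,0,0,0,0]]'
python3 -m pendant '[[0.07,-0.003,0,-0.0023,0,0,0],[0.07,-0.003,0,-0.0023,0,0,0],[0.07,-0.003,0,-0.0023,0,0,0],[0.07,-0.003,0,-0.0023,0,0,0],[0.07,-0.003,0,-0.0023,0,0,0],[0.07,-0.003,0,-0.0022,0,0,0]]'
python3 -m pendant '[[0.07,-0.0034,0,-0.0017,0,0,0],[0.07,-0.0034,0,-0.0017,0,0,0],[0.07,-0.0034,0,-0.0017,0,0,0],[0.07,-0.0034,0,-0.0017,0,0,0],[0.07,-0.0034,0,-0.0017,0,0,0],[0.07,-0.0034,0,-0.0017,0,0,0]]'
python3 -m pendant '[[0.07,-0.0037,0,-0.001,0,0,0],[0.07,-0.0037,0,-0.001,0,0,0],[0.07,-0.0037,0,-0.001,0,0,0],[0.07,-0.0037,0,-0.001,0,0,0],[0.07,-0.0037,0,-0.001,0,0,0],[0.07,-0.0037,0,-0.001,0,0,0]]'
python3 - <<'E'
from h import *
c=optics.camera('side');cv2.imwrite('pics/s1.png',cv2.resize(c['pixels'][150:330,180:460,::-1],None,fx=2.5,fy=2.5))
E
```

```text
clock: 4.8
ee_pos: [491.5, -10.4, 105.5]
eef_rot: [[-0.999, -0.051, -0.001], [-0.051, 0.999, 0.0], [0.001, 0.0, -1.0]]
contact_force: [-0.1, -0.1, -1.3]
opening: 69.9
clock: 5.4
ee_pos: [509.9, -9.5, 120.4]
eef_rot: [[-0.999, -0.051, 0.0], [-0.051, 0.999, -0.0], [-0.0, -0.0, -1.0]]
contact_force: [-0.7, 0.2, -1.2]
opening: 69.8
clock: 6.0
ee_pos: [530.3, -8.5, 130.4]
eef_rot: [[-0.999, -0.051, -0.0], [-0.051, 0.999, 0.0], [0.0, 0.0, -1.0]]
contact_force: [-1.7, 0.1, 0.2]
opening: 69.7
clock: 6.6
ee_pos: [552.6, -7.3, 136.4]
eef_rot: [[-0.999, -0.051, 0.0], [-0.051, 0.999, -0.0], [-0.0, -0.0, -1.0]]
contact_force: [-1.2, 0.3, 0.3]
opening: 70.0
```

View pics/s1.png

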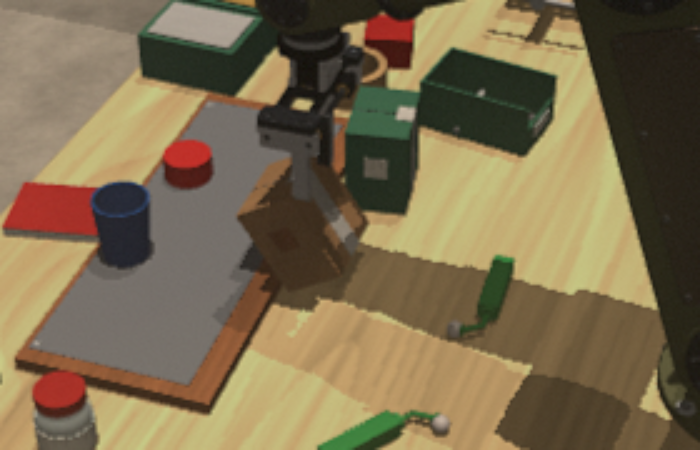

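The brown carton is tilting well over the step at (300,225) in the crop. Carry on with the arc.

```bash
python3 -m pendant '[[0.07,-0.0038,0,-0.0003,0,0,0],[0.07,-0.0038,0,-0.0003,0,0,0],[0.07,-0.0038,0,-0.0003,0,0,0],[0.07,-0.0038,0,-0.0003,0,0,0],[0.07,-0.0038,0,0,0,0,0],[0.07,-0.0038,0,0,0,0,0]]'
python3 -m pendant '[[0.07,-0.0038,0,0,0,0,0],[0.07,-0.0038,0,0,0,0,0],[0.07,-0.0038,0,0,0,0,0],[0.07,-0.0038,0,0,0,0,0],[0.07,0,0,0,0,0,0],[0.07,0,0,0,0,0,0],[0.07,0,0,0,0,0,0],[0.07,0,0,0,0,0,0]]'
python3 - <<'E'
from h import *
c=optics.camera('side');cv2.imwrite('pics/s2.png',cv2.resize(c['pixels'][150:330,180:460,::-1],None,fx=2.5,fy=2.5))
E
```

```text
clock: 7.25
ee_pos: [575.3, -6.1, 137.5]
eef_rot: [[-0.999, -0.051, 0.0], [-0.051, 0.999, 0.0], [-0.0, 0.0, -1.0]]
contact_force: [-0.1, 0.4, 0.2]
opening: 69.8
clock: 8.05
ee_pos: [590.1, -5.4, 137.6]
eef_rot: [[-0.999, -0.051, 0.0], [-0.051, 0.999, -0.0], [-0.0, -0.0, -1.0]]
contact_force: [0.5, -0.2, 0.1]
opening: 70.3
```

View pics/s2.png

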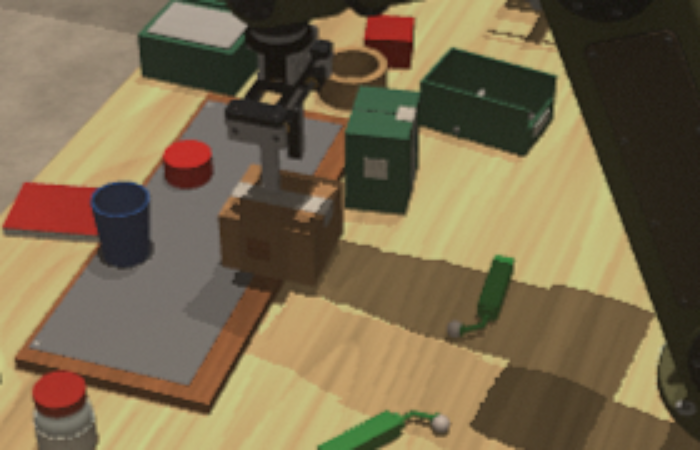

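```bash
python3 -m pendant '[[0.07,0.02,0,0,0,0,0],[0.07,0.03,0,0,0,0,0],[0.07,0.025,0,0,0,0,0],[0.07,0,0,0.03,0,0,0],[0.07,0,0,0.03,0,0,0],[0.07,0,0,0.027,0,0,0],[0.07,0,0,0,0,0,0],[0.07,-0.01,0,0,0,0,0],[0.07,-0.01,0,0,0,0,0],[0.07,-0.004,0,0,0,0,0]]'
python3 -m pendant '[[0.07,-0.004,0,0,0,0,0],[0.07,-0.004,0,0,0,0,0],[0.07,-0.004,0,0,0,0,0],[0.07,-0.004,0,0,0,0,0],[0.07,-0.004,0,0,0,0,0],[0.07,-0.004,0,0,0,0,0]]'
python3 -m pendant '[[0.07,-0.004,0,0,0,0,0],[0.07,-0.004,0,0,0,0,0],[0.07,-0.004,0,0,0,0,0],[0.07,-0.004,0,0,0,0,0],[0.07,-0.004,0,0,0,0,0],[0.07,0,0,0,0,0,0]]'
```

```text
clock: 9.1
ee_pos: [540.9, -8.0, 51.9]
eef_rot: [[-0.999, -0.051, 0.002], [-0.051, 0.999, -0.0], [-0.002, -0.0, -1.0]]
contact_force: [-3.6, 0.1, 2.6]
opening: 69.5
clock: 9.7
ee_pos: [563.5, -6.8, 50.6]
eef_rot: [[-0.999, -0.051, 0.0], [-0.051, 0.999, -0.0], [-0.0, -0.0, -1.0]]
contact_force: [-3.9, -0.6, 2.9]
opening: 69.9
clock: 10.3
ee_pos: [583.8, -5.7, 50.5]
eef_rot: [[-0.999, -0.051, 0.001], [-0.051, 0.999, -0.0], [-0.001, -0.0, -1.0]]
contact_force: [0.2, 0.4, 0.2]
opening: 70.1
```

```bash
python3 -m pendant '[[0.07,0.02,0,0,0,0,0],[0.07,0.03,0,0,0,0,0],[0.07,0,0,-0.035,0,0,0],[0.07,0,0,-0.04,0,0,0],[0.07,0,0,-0.035,0,0,0],[0.07,0.031,-0.02,0,0,0,0],[0.07,0.031,-0.033,0,0,0,0],[0.07,0.031,-0.033,0,0,0,0],[0.07,0.031,-0.033,0,0,0,0],[0.07,0,-0.037,0,0,0,0]]'
python3 -m pendant '[[0.07,0,-0.037,0,0,0,0],[0.07,0,0,0,0,0,0],[0.07,0,0,0,0,0,0]]'
cat > meas.py <<'E'
from h import *
np.set_printoptions(suppress=True,precision=1)
c=optics.camera('top');P=cloud(c);hsv=cv2.cvtColor(c['pixels'],cv2.COLOR_RGB2HSV)
print('lying L',rect(P,box(240,362,140,260),92,104));print('lying R',rect(P,box(362,450,140,260),92,104))
print('standing',rect(P,box(290,450,190,300),112,128))
cv2.imwrite('pics/%s.png'%sys.argv[1],cv2.resize(c['pixels'][120:340,200:460,::-1],None,fx=2.6,fy=2.6));np.savez('last.npz',**c)
E
python3 meas.py t2
```

```text
clock: 11.3
ee_pos: [415.2, -171.3, 160.9]
eef_rot: [[-0.999, -0.051, 0.001], [-0.051, 0.999, -0.0], [-0.001, -0.0, -1.0]]
contact_force: [0.7, 0.3, -0.0]
opening: 70.0
clock: 11.6
ee_pos: [419.2, -207.7, 160.3]
eef_rot: [[-0.999, -0.05, 0.0], [-0.05, 0.999, 0.0], [-0.0, 0.0, -1.0]]
contact_force: [0.7, 0.4, -0.0]
opening: 69.8
lying L {'c': array([654.9,  -7.3]), 's': array([123.1, 109.8]), 'a': 3.0, 'z': 98.5, 'n': 1902, 'box': [[591.0, 44.0], [596.0, -65.0], [719.0, -59.0], [713.0, 51.0]]}
lying R {'c': array([ 531.4, -142.9]), 's': array([4.5, 0. ]), 'a': 3.2, 'z': 94.7, 'n': 3, 'box': [[529.0, -143.0], [529.0, -143.0], [534.0, -143.0], [534.0, -143.0]]}
standing {'c': array([ 538.5, -197.1]), 's': array([ 81.4, 111.9]), 'a': 11.8, 'z': 120.4, 'n': 1157, 'box': [[487.0, -151.0], [510.0, -260.0], [590.0, -244.0], [567.0, -134.0]]}
```

View pics/t2.png

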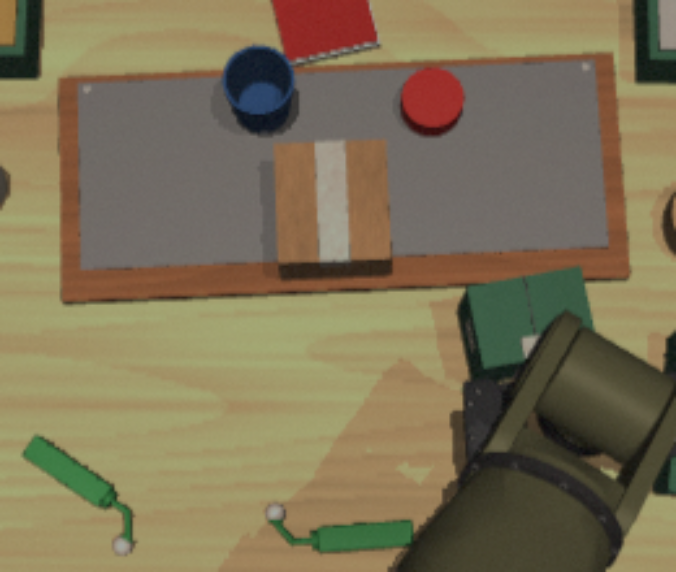

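Brown lies flat on the board at (333,200), tape up, clear of the tin. Now green, the same way.

```bash
python3 -m pendant '[[0.07,0,0,0.03,0,0,0],[0.07,0,0,0.03,0,0,0],[0.07,0,0,0.03,0,0,0],[0.07,0,0,0.03,0,0,0],[0.07,-0.012,0,0,0,0,0],[0.07,-0.012,0,0,0,0,0],[0.07,-0.012,0,0,0,0,0],[0.07,-0.012,0,0,0,0,0],[0.07,-0.004,0,0,0,0,0],[0.07,-0.004,0,0,0,0,0]]'
python3 -m pendant '[[0.07,-0.003,0,0,0,0,0],[0.07,-0.003,0,0,0,0,0],[0.07,-0.003,0,0,0,0,0],[0.07,-0.003,0,0,0,0,0],[0.07,-0.003,0,0,0,0,0]]'
python3 -m pendant '[[0.07,-0.003,0,0,0,0,0],[0.07,-0.003,0,0,0,0,0],[0.07,-0.002,0,0,0,0,0]]'
python3 -m pendant '[[0.07,-0.002,0,0,0,0,0],[0.07,-0.002,0,0,0,0,0]]'
```

```text
clock: 12.65
ee_pos: [475.8, -204.5, 40.9]
eef_rot: [[-0.999, -0.052, 0.0], [-0.052, 0.999, -0.0], [-0.0, -0.0, -1.0]]
contact_force: [-0.3, 0.4, 0.2]
opening: 70.3
clock: 13.15
ee_pos: [490.2, -203.7, 40.5]
eef_rot: [[-0.999, -0.051, -0.0], [-0.051, 0.999, 0.0], [0.0, 0.0, -1.0]]
contact_force: [-2.1, 1.3, -0.2]
opening: 69.8
clock: 13.45
ee_pos: [498.4, -203.3, 40.5]
eef_rot: [[-0.999, -0.051, -0.0], [-0.051, 0.999, 0.0], [0.0, 0.0, -1.0]]
contact_force: [-2.0, 1.0, 0.6]
opening: 69.8
clock: 13.65
ee_pos: [502.2, -203.2, 40.5]
eef_rot: [[-0.999, -0.051, -0.0], [-0.051, 0.999, -0.0], [0.0, -0.0, -1.0]]
contact_force: [-3.4, -0.2, 0.6]
opening: 70.1
```

Nearly there; press until the step is felt, then tip.

```bash
python3 -m pendant '[[0.07,-0.0015,0,0,0,0,0],[0.07,-0.001,0,0,0,0,0]]'
python3 meas.py t3
```

```text
clock: 13.85
ee_pos: [503.4, -203.3, 40.8]
eef_rot: [[-0.999, -0.052, -0.003], [-0.052, 0.999, 0.0], [0.003, 0.0, -1.0]]
contact_force: [-23.4, -1.7, 17.3]
opening: 70.0
lying L {'c': array([655.2,  -7.2]), 's': array([123.5, 110. ]), 'a': 3.1, 'z': 98.5, 'n': 1907, 'box': [[590.0, 44.0], [596.0, -66.0], [720.0, -59.0], [714.0, 51.0]]}
lying R {'c': array([ 580.5, -142.9]), 's': array([13.7,  0.8]), 'a': 0.8, 'z': 96.8, 'n': 6, 'box': [[574.0, -143.0], [574.0, -143.0], [587.0, -143.0], [587.0, -142.0]]}
standing {'c': array([ 568. , -158.5]), 's': array([32., 50.]), 'a': 88.3, 'z': 120.0, 'n': 184, 'box': [[542.0, -174.0], [592.0, -175.0], [593.0, -143.0], [543.0, -142.0]]}
```

```bash
python3 -m pendant '[[0.07,0.008,0,0,0,0,0],[0.07,0.008,0,0,0,0,0],[0.07,0,0,-0.033,0,0,0],[0.07,0,0,-0.033,0,0,0],[0.07,-0.006,0,0,0,0,0],[0.07,-0.005,0,0,0,0,0],[0.07,-0.003,0,0,0,0,0]]'
python3 -m pendant '[[0.07,-0.003,0,-0.0023,0,0,0],[0.07,-0.003,0,-0.0023,0,0,0],[0.07,-0.003,0,-0.0023,0,0,0],[0.07,-0.003,0,-0.0023,0,0,0],[0.07,-0.003,0,-0.0023,0,0,0],[0.07,-0.003,0,-0.0022,0,0,0]]'
python3 -m pendant '[[0.07,-0.0034,0,-0.0017,0,0,0],[0.07,-0.0034,0,-0.0017,0,0,0],[0.07,-0.0034,0,-0.0017,0,0,0],[0.07,-0.0034,0,-0.0017,0,0,0],[0.07,-0.0034,0,-0.0017,0,0,0],[0.07,-0.0034,0,-0.0017,0,0,0]]'
python3 -m pendant '[[0.07,-0.0037,0,-0.001,0,0,0],[0.07,-0.0037,0,-0.001,0,0,0],[0.07,-0.0037,0,-0.001,0,0,0],[0.07,-0.0037,0,-0.001,0,0,0],[0.07,-0.0037,0,-0.001,0,0,0],[0.07,-0.0037,0,-0.001,0,0,0]]'
python3 -m pendant '[[0.07,-0.0038,0,-0.0003,0,0,0],[0.07,-0.0038,0,-0.0003,0,0,0],[0.07,-0.0038,0,-0.0003,0,0,0],[0.07,-0.0038,0,-0.0003,0,0,0],[0.07,-0.0038,0,0,0,0,0],[0.07,-0.0038,0,0,0,0,0]]'
python3 -m pendant '[[0.07,-0.0038,0,0,0,0,0],[0.07,-0.0038,0,0,0,0,0],[0.07,-0.0038,0,0,0,0,0],[0.07,-0.0038,0,0,0,0,0],[0.07,0,0,0,0,0,0],[0.07,0,0,0,0,0,0],[0.07,0,0,0,0,0,0],[0.07,0,0,0,0,0,0]]'
python3 - <<'E'
from h import *
c=optics.camera('side');cv2.imwrite('pics/s3.png',cv2.resize(c['pixels'][150:330,180:460,::-1],None,fx=2.5,fy=2.5))
E
```

```text
clock: 14.6
ee_pos: [502.6, -202.9, 105.4]
eef_rot: [[-0.999, -0.051, -0.001], [-0.051, 0.999, 0.001], [0.001, 0.001, -1.0]]
contact_force: [-0.3, -0.3, -0.5]
opening: 69.9
clock: 15.2
ee_pos: [520.9, -202.2, 120.5]
eef_rot: [[-0.999, -0.051, 0.0], [-0.051, 0.999, -0.0], [-0.0, -0.0, -1.0]]
contact_force: [-1.3, 0.6, -0.3]
opening: 69.9
clock: 15.8
ee_pos: [541.4, -201.1, 130.6]
eef_rot: [[-0.999, -0.051, 0.0], [-0.051, 0.999, 0.0], [-0.0, 0.0, -1.0]]
contact_force: [-1.5, -0.4, -0.5]
opening: 69.8
clock: 16.4
ee_pos: [563.5, -200.0, 136.5]
eef_rot: [[-0.999, -0.051, 0.0], [-0.051, 0.999, 0.0], [-0.0, 0.0, -1.0]]
contact_force: [-0.2, -0.4, 0.8]
opening: 69.9
clock: 17.0
ee_pos: [586.3, -198.9, 137.7]
eef_rot: [[-0.999, -0.051, 0.0], [-0.051, 0.999, -0.0], [-0.0, -0.0, -1.0]]
contact_force: [-0.1, 0.5, 0.2]
opening: 69.8
clock: 17.8
ee_pos: [601.1, -198.1, 137.7]
eef_rot: [[-0.999, -0.051, -0.0], [-0.051, 0.999, -0.0], [0.0, -0.0, -1.0]]
contact_force: [-0.5, 0.2, 0.5]
opening: 70.1
```

View pics/s3.png

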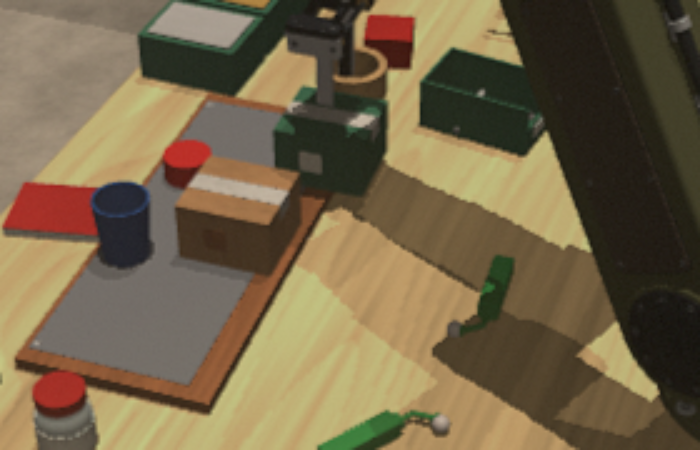

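```bash
python3 -m pendant '[[0.07,0.02,0,0,0,0,0],[0.07,0.03,0,0,0,0,0],[0.07,0.025,0,0,0,0,0],[0.07,0,0,0.03,0,0,0],[0.07,0,0,0.03,0,0,0],[0.07,0,0,0.027,0,0,0],[0.07,0,0,0,0,0,0],[0.07,-0.01,0,0,0,0,0],[0.07,-0.01,0,0,0,0,0],[0.07,-0.004,0,0,0,0,0]]'
python3 -m pendant '[[0.07,-0.004,0,0,0,0,0],[0.07,-0.004,0,0,0,0,0],[0.07,-0.004,0,0,0,0,0],[0.07,-0.004,0,0,0,0,0],[0.07,-0.004,0,0,0,0,0],[0.07,-0.004,0,0,0,0,0]]'
python3 -m pendant '[[0.07,-0.004,0,0,0,0,0],[0.07,-0.004,0,0,0,0,0],[0.07,-0.004,0,0,0,0,0],[0.07,-0.004,0,0,0,0,0],[0.07,-0.004,0,0,0,0,0],[0.07,0,0,0,0,0,0]]'
python3 -m pendant '[[0.07,0.02,0,0,0,0,0],[0.07,0.03,0,0,0,0,0],[0.07,0,0,-0.035,0,0,0],[0.07,0,0,-0.04,0,0,0],[0.07,0,0,-0.035,0,0,0],[0.07,0.03,0.02,-0.02,0,0,0],[0.07,0.03,0.035,-0.03,0,0,0],[0.07,0.03,0.035,0,0,0,0],[0.07,0.03,0.035,0,0,0,0],[0.07,0,0.035,0,0,0,0]]'
python3 -m pendant '[[0.07,0,0.04,0,0,0,0],[0.07,0,0.04,0,0,0,0],[0.07,0,0.04,0,0,0,0],[0.07,0,0.04,0,0,0,0],[0.07,0,0.04,0,0,0,0],[0.07,0,0.04,0,0,0,0],[0.07,0,0.04,0,0,0,0],[0.07,0,0.04,0,0,0,0],[0.07,0,0,0,0,0,0],[0.07,0,0,0,0,0,0]]'
python3 meas.py t4
```

```text
clock: 18.85
ee_pos: [551.8, -200.8, 52.1]
eef_rot: [[-0.999, -0.052, 0.002], [-0.052, 0.999, -0.001], [-0.002, -0.001, -1.0]]
contact_force: [-5.0, 0.4, 4.0]
opening: 69.7
clock: 19.45
ee_pos: [574.5, -199.5, 50.7]
eef_rot: [[-0.999, -0.051, -0.0], [-0.051, 0.999, -0.0], [0.0, -0.0, -1.0]]
contact_force: [-4.4, -0.9, 2.9]
opening: 70.1
clock: 20.05
ee_pos: [594.8, -198.3, 50.5]
eef_rot: [[-0.999, -0.051, 0.001], [-0.051, 0.999, -0.0], [-0.001, -0.0, -1.0]]
contact_force: [0.5, -0.3, 0.1]
opening: 69.8
clock: 21.05
ee_pos: [416.9, -49.4, 208.3]
eef_rot: [[-0.999, -0.05, 0.001], [-0.05, 0.999, -0.0], [-0.001, -0.0, -1.0]]
contact_force: [1.4, -0.2, -0.3]
opening: 69.7
clock: 22.05
ee_pos: [402.5, 269.7, 207.6]
eef_rot: [[-0.999, -0.053, -0.0], [-0.053, 0.999, 0.0], [0.0, 0.0, -1.0]]
contact_force: [-0.5, -0.2, -0.1]
opening: 69.8
lying L {'c': array([655.2,  -7.3]), 's': array([122.6, 109.9]), 'a': 3.0, 'z': 98.3, 'n': 1916, 'box': [[591.0, 44.0], [597.0, -65.0], [719.0, -59.0], [713.0, 51.0]]}
lying R {'c': array([ 665.8, -194. ]), 's': array([123. , 111.2]), 'a': 2.7, 'z': 98.4, 'n': 1952, 'box': [[602.0, -141.0], [607.0, -252.0], [730.0, -247.0], [725.0, -136.0]]}
standing {'c': array([603.9,   5.1]), 's': array([0., 0.]), 'a': 0.0, 'z': 117.4, 'n': 1, 'box': [[604.0, 5.0], [604.0, 5.0], [604.0, 5.0], [604.0, 5.0]]}
```

View pics/t4.png

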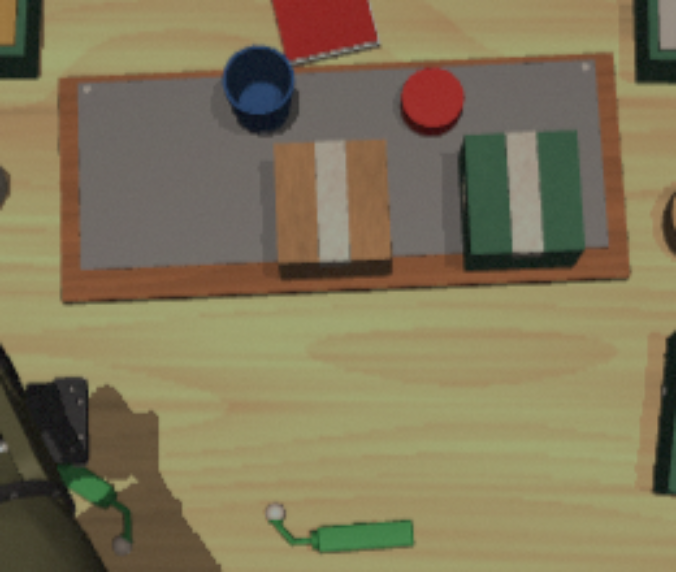

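Both cartons lie flat on the board, tape up: brown at (333,200), green at (523,192). Next: locate the burnisher.

```bash
python3 - <<'E'
from h import *
c=dict(np.load('top0.npz'));K=c['intrinsics'];T=c['world_from_camera']
def ray(u,v,z):
    d=T[:3,:3]@np.linalg.inv(K)@[u,v,1];o=T[:3,3];return (o+d*(z-o[2])/d[2]).round(1)
a=ray(147,297.8,59);b=ray(161.8,262,59);print(a,b,np.linalg.norm(a-b))
d=(b-a)/np.linalg.norm(b-a);print('dir',d,np.degrees(np.arctan2(d[1],d[0])),'origin',a+60*d, b-35*d)
print('ball',ray(130+208/5,225+130/5,26))
for u,v in((165,57),(310,98),(188,433),(48,385)):print('rest',ray(130+u/5,225+v/5,6))
w=optics.camera('wrist');print(w['T_tool_cam'],w['intrinsics'])
E
```

```text
[397.7 447.8  59. ] [490.1 415.4  59. ] 97.9158822663617
dir [ 0.94366713 -0.33089627  0.        ] -19.323184318161797 origin [454.32002805 427.94622393  59.        ] [457.07165031 426.98136937  59.        ]
ball [524.8 400.9  26. ]
rest [567.7 431.9   6. ]
rest [546.2 352.7   6. ]
rest [366.9 407.9   6. ]
rest [391.1 483.4   6. ]
[[-5.66398316e-04 -9.62498395e-01 -2.71286783e-01  7.85324378e+01]
 [ 9.99999633e-01 -3.70639924e-04 -7.72827097e-04 -1.01934395e+00]
 [ 6.43295128e-04 -2.71287121e-01  9.62498251e-01 -1.79305543e+02]
 [ 0.00000000e+00  0.00000000e+00  0.00000000e+00  1.00000000e+00]] [[407.28471082   0.         322.3539377 ]
 [  0.         407.28471082 233.27974743]
 [  0.           0.           1.        ]]
```

```bash
python3 -m pendant '[[0.07,0,0,-0.013,0,0,7.5],[0.07,0,0,-0.014,0,0,7.5],[0.07,0,0,0,0,0,7.5],[0.07,0.003,0.032,0,0,0,0],[0.07,0.003,0.032,0,0,0,0],[0.07,0.003,0.032,0,0,0,0],[0.07,0.004,0.032,0,0,0,0],[0.07,0.004,0.032,0,0,0,0],[0.07,0,0,0,0,0,0],[0.07,0,0,0,0,0,0]]'
python3 - <<'E'
from h import *
np.set_printoptions(suppress=True,precision=1)
s=env.observe();c=optics.camera('wrist');T=TW(c);np.savez('w1.npz',T=T,**c);P=cloud(c)
hsv=cv2.cvtColor(c['pixels'],cv2.COLOR_RGB2HSV)
m=(hsv[...,0]<20)&(hsv[...,1]>170)&(hsv[...,2]>110)
print('handle',rect(P,m,50,66));print('base',rect(P,P[...,2]>0,3,10));print('blk',rect(P,P[...,2]>0,27,37))
cv2.imwrite('pics/w1.png',c['pixels'][:,:,::-1])
E
```

```text
clock: 23.15
ee_pos: [440.7, 424.8, 234.6]
eef_rot: [[-0.942, 0.336, -0.0], [0.336, 0.942, -0.0], [0.0, -0.001, -1.0]]
contact_force: [-0.5, 0.4, -0.2]
opening: 69.9
handle {'c': array([410.6, 445.4]), 's': array([21.9, 23.1]), 'a': 70.3, 'z': 59.4, 'n': 536, 'box': [[396.0, 439.0], [418.0, 431.0], [425.0, 452.0], [403.0, 460.0]]}
base {'c': array([468.6, 417.5]), 's': array([ 80.7, 190.4]), 'a': 72.9, 'z': 6.6, 'n': 9137, 'box': [[366.0, 407.0], [548.0, 351.0], [571.0, 428.0], [390.0, 484.0]]}
blk {'c': array([460.2, 688.6]), 's': array([  3.2, 222.1]), 'a': 90.0, 'z': 32.0, 'n': 1756, 'box': [[349.0, 687.0], [571.0, 687.0], [571.0, 690.0], [349.0, 690.0]]}
```

View pics/w1.png

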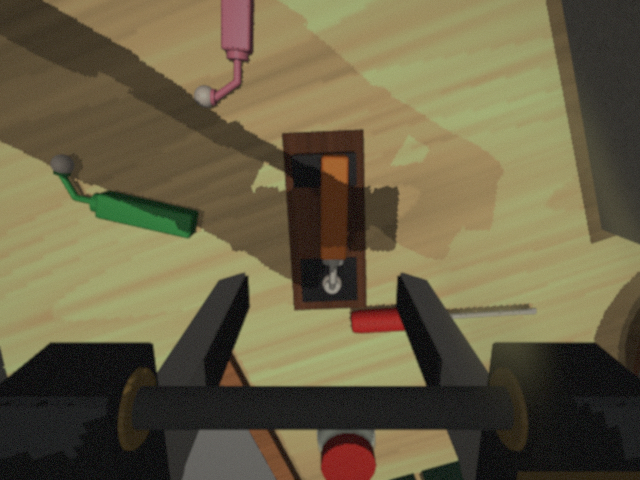

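```bash
python3 - <<'E'
from h import *
np.set_printoptions(suppress=True,precision=1)
d=np.load('w1.npz');P=cloud({k:d[k] for k in('intrinsics','z_map')}|{'world_from_camera':d['T']})
hsv=cv2.cvtColor(d['pixels'],cv2.COLOR_RGB2HSV)
m=box(310,360,145,265)&(hsv[...,0]<20)&(hsv[...,1]>150)&(P[...,2]>52)&(P[...,2]<66)
q=P[m][:,:2].astype(np.float32);r=cv2.minAreaRect(q);print(len(q),r,cv2.boxPoints(r))
v=cv2.fitLine(q,2,0,.01,.01).ravel();print('line',v,np.degrees(np.arctan2(v[1],v[0])), 'z',np.median(P[m][:,2]))
mb=box(318,346,270,298)&(P[...,2]>14)&(P[...,2]<40);print('ball',np.median(P[mb],0),mb.sum(),P[284,332])
C=np.array([468.6,417.5]);R=np.array([[.956,-.294],[.294,.956]])
print('rest frame handle c',R@(np.array(r[0])-C),'ball',R@(np.median(P[mb],0)[:2]-C))
cv2.imwrite('pics/w1c.png',cv2.resize(d['pixels'][120:320,270:390,::-1],None,fx=3,fy=3))
E
```

```text
2706 ((443.6689758300781, 433.5779113769531), (23.761554718017578, 93.4210205078125), 70.28346252441406) [[395.7 438.2]
 [483.6 406.6]
 [491.6 429. ]
 [403.7 460.5]]
line [  0.9  -0.3 441.6 433.9] -19.983282 z 59.32490538529299
ball [525.1 401.9  25.7] 199 [515.6 406.5  47. ]
rest frame handle c [-28.6   8. ] ball [58.6  1.7]
```

```bash
python3 -m pendant '[[0.07,-0.0124,0.0093,0,0,0,0],[0.07,0,0,0.04,0,0,0],[0.07,0,0,0.04,0,0,0],[0.07,0,0,0.04,0,0,0],[0.07,0,0,0.03,0,0,0],[0.07,0,0,0.02,0,0,0],[0.07,0,0,0.013,0,0,0],[0.07,0,0,0.013,0,0,0],[0.07,0,0,0.0115,0,0,0],[0.07,0,0,0,0,0,0]]' 50
python3 -m pendant '[[0.02,0,0,0,0,0,0],[0.02,0,0,0,0,0,0],[0.02,0,0,0,0,0,0],[0.02,0,0,0,0,0,0],[0.02,0,0,0,0,0,0],[0.015,0,0,0,0,0,0],[0.015,0,0,0,0,0,0],[0.015,0,0,0,0,0,0]]' 50
```

```text
clock: 24.2
ee_pos: [454.8, 429.7, 26.3]
eef_rot: [[-0.942, 0.335, -0.001], [0.335, 0.942, -0.001], [0.001, -0.001, -1.0]]
contact_force: [0.6, 0.7, 0.9]
opening: 70.2
clock: 25.0
ee_pos: [455.1, 430.3, 27.5]
eef_rot: [[-0.942, 0.335, 0.0], [0.335, 0.942, 0.0], [-0.0, 0.0, -1.0]]
contact_force: [-0.2, -0.8, 0.5]
opening: 24.0
```

```bash
python3 -m pendant '[[0.015,0,0,-0.005,0,0,0],[0.015,0,0,-0.015,0,0,0],[0.015,0,0,-0.03,0,0,0],[0.015,0,0,-0.03,0,0,0],[0.015,0,0,-0.03,0,0,0],[0.015,0,0,-0.03,0,0,0],[0.015,0,0,0,0,0,-7.6],[0.015,0,0,0,0,0,-7.6],[0.015,0,0,0,0,0,-7.5],[0.015,0,0,0,0,0,0]]' 50
python3 -m pendant '[[0.015,-0.0031,-0.032,0,0,0,0],[0.015,-0.0031,-0.032,0,0,0,0],[0.015,-0.0031,-0.032,0,0,0,0],[0.015,-0.0031,-0.032,0,0,0,0],[0.015,-0.0031,-0.032,0,0,0,0],[0.015,-0.0031,-0.032,0,0,0,0],[0.015,-0.0031,-0.032,0,0,0,0]]' 50
python3 -m pendant '[[0.015,-0.0031,-0.032,0,0,0,0],[0.015,-0.0031,-0.032,0,0,0,0],[0.015,-0.0031,-0.032,0,0,0,0],[0.015,-0.0031,-0.032,0,0,0,0],[0.015,-0.0031,-0.032,0,0,0,0],[0.015,-0.0031,-0.032,0,0,0,0],[0.015,-0.0031,-0.032,0,0,0,0],[0.015,0,0,0.015,0,0,0],[0.015,0,0,0,0,0,0],[0.015,0,0,0,0,0,0]]' 50
python3 - <<'E'
from h import *
np.set_printoptions(suppress=True,precision=1)
s=env.observe();print(s['contact_force'],s['torque'])
c=optics.camera('wrist');np.savez('w2.npz',T=TW(c),**c);cv2.imwrite('pics/w2.png',c['pixels'][:,:,::-1])
E
python3 meas.py t5
```

```text
clock: 26.0
ee_pos: [455.1, 430.2, 168.6]
eef_rot: [[-0.998, -0.057, 0.001], [-0.057, 0.998, 0.001], [-0.001, 0.001, -1.0]]
contact_force: [0.1, -0.9, -1.5]
opening: 23.6
clock: 26.7
ee_pos: [489.1, 206.5, 168.2]
eef_rot: [[-0.999, -0.05, 0.001], [-0.05, 0.999, 0.0], [-0.001, 0.0, -1.0]]
contact_force: [0.2, -0.1, -2.9]
opening: 23.8
clock: 27.7
ee_pos: [522.8, -14.4, 153.0]
eef_rot: [[-0.999, -0.053, -0.0], [-0.053, 0.999, 0.0], [0.0, 0.0, -1.0]]
contact_force: [-0.2, -0.6, -1.1]
opening: 23.8
[-0.2 -0.6 -1.1] [0. 0. 0.]
lying L {'c': array([681.9,  -6.3]), 's': array([113.4,  71.9]), 'a': 88.9, 'z': 98.5, 'n': 998, 'box': [[645.0, -62.0], [717.0, -64.0], [719.0, 50.0], [647.0, 51.0]]}
lying R {'c': array([ 665.4, -193.8]), 's': array([122.5, 110.6]), 'a': 3.1, 'z': 98.6, 'n': 1931, 'box': [[601.0, -142.0], [607.0, -252.0], [730.0, -246.0], [724.0, -135.0]]}
standing None
```

View pics/w2.png

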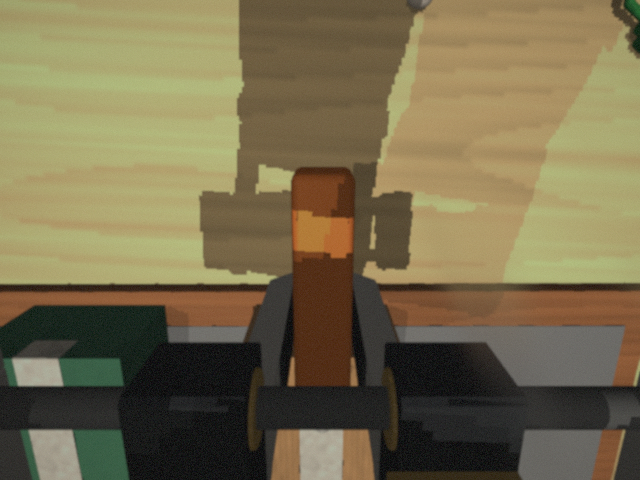

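The wrist view shows the handle firmly gripped (322,280), in line with brown's tape (322,450). Descend gently.

```bash
python3 -m pendant '[[0.015,0,0,0.012,0,0,0],[0.015,0,0,0.01,0,0,0],[0.015,0,0,0.006,0,0,0],[0.015,0,0,0.001,0,0,0],[0.015,0,0,0.001,0,0,0],[0.015,0,0,0,0,0,0]]' 50
for i in 1; do python3 -m pendant '[[0.015,0,0,0.001,0,0,0],[0.015,0,0,0.001,0,0,0],[0.015,0,0,0,0,0,0]]' ; done
python3 -m pendant '[[0.015,0,0,0.0005,0,0,0],[0.015,0,0,0.0005,0,0,0],[0.015,0,0,0,0,0,0]]'
```

```text
clock: 28.4
ee_pos: [523.0, -14.7, 122.5]
eef_rot: [[-0.999, -0.055, 0.0], [-0.055, 0.999, -0.0], [-0.0, -0.0, -1.0]]
contact_force: [-0.5, -0.1, -0.7]
opening: 23.3
clock: 28.7
ee_pos: [522.8, -14.7, 120.4]
eef_rot: [[-0.999, -0.055, -0.0], [-0.055, 0.999, 0.0], [0.0, 0.0, -1.0]]
contact_force: [0.1, -0.8, -1.7]
opening: 23.5
clock: 29.0
ee_pos: [523.0, -14.7, 119.5]
eef_rot: [[-0.999, -0.055, 0.0], [-0.055, 0.999, -0.0], [-0.0, -0.0, -1.0]]
contact_force: [0.3, 0.3, -0.6]
opening: 23.6
```

```bash
python3 -m pendant '[[0.015,0,0,0.0005,0,0,0],[0.015,0,0,0,0,0,0]]' | grep -v rot
python3 -m pendant '[[0.015,0,0,0.0005,0,0,0],[0.015,0,0,0,0,0,0]]' | grep -v rot
```

```text
clock: 29.2
ee_pos: [523.0, -14.7, 119.2]
contact_force: [-2.1, -0.9, 2.0]
opening: 23.9
clock: 29.4
ee_pos: [523.0, -14.7, 118.8]
contact_force: [-3.0, -0.5, 6.0]
opening: 23.7
```

```bash
python3 -m pendant '[[0.015,-0.004,0,-0.0002,0,0,0],[0.015,-0.004,0,0,0,0,0],[0.015,-0.004,0,0,0,0,0],[0.015,-0.004,0,0,0,0,0],[0.015,-0.004,0,0,0,0,0]]' | grep -v rot
```

```text
clock: 29.9
ee_pos: [543.2, -13.6, 118.8]
contact_force: [-3.9, -0.0, 5.6]
opening: 23.5
```

```bash
python3 -m pendant '[[0.015,-0.004,0,0,0,0,0],[0.015,-0.004,0,0,0,0,0],[0.015,-0.004,0,0,0,0,0],[0.015,-0.004,0,0,0,0,0],[0.015,-0.004,0,0,0,0,0],[0.015,-0.004,0,0,0,0,0],[0.015,-0.004,0,0,0,0,0],[0.015,-0.004,0,0,0,0,0]]' | grep -v rot
python3 -m pendant '[[0.015,-0.004,0,0,0,0,0],[0.015,-0.004,0,0,0,0,0],[0.015,-0.004,0,0,0,0,0],[0.015,-0.004,0,0,0,0,0],[0.015,-0.004,0,0,0,0,0],[0.015,-0.004,0,0,0,0,0],[0.015,-0.004,0,0,0,0,0]]' | grep -v rot; python3 meas.py t6
```

```text
clock: 30.7
ee_pos: [575.2, -11.8, 118.8]
contact_force: [-4.4, -0.7, 5.7]
opening: 23.8
clock: 31.4
ee_pos: [603.2, -10.3, 118.9]
contact_force: [-3.4, -0.7, 6.4]
opening: 23.7
lying L {'c': array([791.8,  87.5]), 's': array([18.5, 57.4]), 'a': 51.1, 'z': 98.9, 'n': 47, 'box': [[764.0, 98.0], [808.0, 62.0], [820.0, 77.0], [775.0, 113.0]]}
lying R {'c': array([ 665.8, -193.8]), 's': array([122.2, 111.2]), 'a': 3.2, 'z': 98.4, 'n': 1933, 'box': [[602.0, -142.0], [608.0, -253.0], [730.0, -246.0], [724.0, -135.0]]}
standing None
```

```bash
cat > sm.py <<'E'
from h import *
c=optics.camera('side');P=cloud(c);cv2.imwrite('pics/%s.png'%sys.argv[1],cv2.resize(c['pixels'][150:330,180:460,::-1],None,fx=2.5,fy=2.5))
m=(P[...,2]>94)&(P[...,2]<102)&(P[...,0]>570)&(P[...,0]<760)
for y0,y1 in((20,45),(-60,-40),(-165,-145),(-250,-225)):
    q=P[m&(P[...,1]>y0)&(P[...,1]<y1)]
    if len(q):print(y0,y1,len(q),np.percentile(q[:,0],[1,99]).round(1))
E
python3 sm.py s4
```

```text
20 45 189 [591.5 755.8]
-60 -40 29 [663.8 717. ]
-165 -145 38 [602.5 640.7]
-250 -225 50 [606.7 654.3]
```

View pics/s4.png

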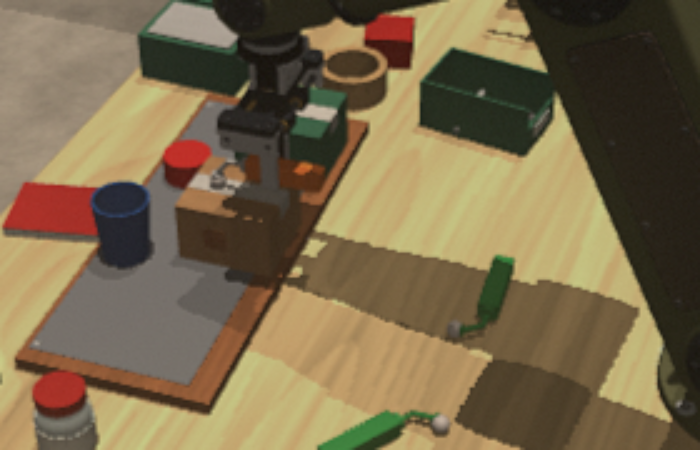

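Brown has not moved (near edge still 591), and the ball is on the tape at (218,178). Finish the stroke, lift, and go to green.

```bash
python3 -m pendant '[[0.015,-0.004,0,0,0,0,0],[0.015,-0.004,0,0,0,0,0],[0.015,-0.004,0,0,0,0,0],[0.015,-0.004,0,0,0,0,0],[0.015,-0.004,0,0,0,0,0],[0.015,-0.004,0,0,0,0,0],[0.015,-0.004,0,0,0,0,0]]' | grep -v rot
python3 -m pendant '[[0.015,-0.004,0,0,0,0,0],[0.015,-0.004,0,0,0,0,0],[0.015,-0.003,0,0,0,0,0],[0.015,0,0,-0.004,0,0,0],[0.015,0,0,-0.016,0,0,0],[0.015,0,0,-0.025,0,0,0],[0.015,0,0,0,0,0,0]]'|grep -v rot;python3 sm.py s5; python3 meas.py t7
```

```text
clock: 32.2
ee_pos: [630.9, -8.8, 118.9]
contact_force: [-4.5, -0.1, 7.5]
opening: 23.5
clock: 32.9
ee_pos: [642.7, -8.2, 166.3]
contact_force: [1.0, -1.3, -0.5]
opening: 23.7
20 45 174 [591.9 723.8]
-60 -40 129 [596.2 714.4]
-165 -145 64 [605. 692.]
-250 -225 118 [607.5 722. ]
lying L {'c': array([789.4,  91.7]), 's': array([16.4, 50.9]), 'a': 58.2, 'z': 99.6, 'n': 44, 'box': [[763.0, 98.0], [807.0, 71.0], [815.0, 85.0], [772.0, 112.0]]}
lying R {'c': array([ 666.1, -193.8]), 's': array([122.4, 110.8]), 'a': 3.2, 'z': 98.5, 'n': 1928, 'box': [[602.0, -142.0], [608.0, -253.0], [730.0, -246.0], [724.0, -135.0]]}
standing None
```

```bash
python3 -m pendant '[[0.015,0.0172,-0.0267,0,0,0,0],[0.015,0.0172,-0.0267,0,0,0,0],[0.015,0.0172,-0.0267,0,0,0,0],[0.015,0.0172,-0.0267,0,0,0,0],[0.015,0.0172,-0.0267,0,0,0,0],[0.015,0.0171,-0.0266,0,0,0,0],[0.015,0.017,-0.0266,0,0,0,0],[0.015,0,0,0.015,0,0,0],[0.015,0,0,0.015,0,0,0],[0.015,0,0,0,0,0,0]]' 50
python3 - <<'E'
from h import *
c=optics.camera('wrist');cv2.imwrite('pics/w3.png',c['pixels'][:,:,::-1])
E
python3 sm.py s6
```

```text
clock: 34.0
ee_pos: [530.4, -200.7, 130.4]
eef_rot: [[-0.999, -0.054, -0.005], [-0.054, 0.999, 0.002], [0.005, 0.003, -1.0]]
contact_force: [-0.4, 0.0, -1.5]
opening: 23.6
20 45 186 [591.7 717.9]
-60 -40 120 [598.5 716.5]
-165 -145 112 [601.8 720.6]
-250 -225 91 [606.5 723.6]
```

View pics/w3.png

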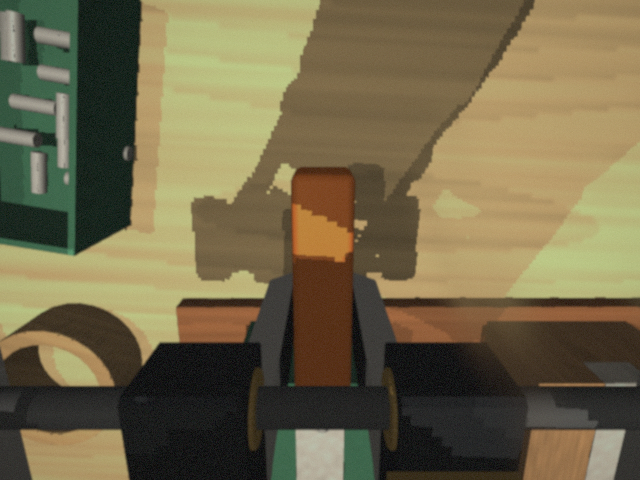

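Handle (323) lines up with green's tape (320). Descend.

```bash
python3 -m pendant '[[0.015,0,0,0.005,0,0,0],[0.015,0,0,0.004,0,0,0],[0.015,0,0,0.002,0,0,0],[0.015,0,0,0,0,0,0]]' 50 | grep -v rot
python3 -m pendant '[[0.015,0,0,0.0005,0,0,0],[0.015,0,0,0.0005,0,0,0],[0.015,0,0,0,0,0,0]]'
```

```text
clock: 34.5
ee_pos: [531.9, -201.1, 122.4]
contact_force: [0.4, 0.1, -0.7]
opening: 23.4
clock: 34.8
ee_pos: [532.0, -201.2, 121.7]
eef_rot: [[-0.999, -0.055, 0.0], [-0.055, 0.999, -0.0], [-0.0, -0.0, -1.0]]
contact_force: [-0.6, 0.1, -1.5]
opening: 23.6
```

```bash
python3 -m pendant '[[0.015,-0.001,0,0.001,0,0,0],[0.015,0,0,0.001,0,0,0],[0.015,0,0,0,0,0,0]]' | grep -v rot
python3 -m pendant '[[0.015,0,0,0.0005,0,0,0],[0.015,0,0,0,0,0,0]]'|grep -v rot
```

```text
clock: 35.1
ee_pos: [533.0, -201.1, 119.5]
contact_force: [0.3, -0.9, -1.2]
opening: 23.9
clock: 35.3
ee_pos: [533.1, -201.2, 119.3]
contact_force: [-1.7, 0.2, 0.4]
opening: 23.7
```

```bash
python3 -m pendant '[[0.015,0,0,0.0004,0,0,0],[0.015,0,0,0,0,0,0]]'|grep -v rot
python3 -m pendant '[[0.015,-0.004,0,0,0,0,0],[0.015,-0.004,0,0,0,0,0],[0.015,-0.004,0,0,0,0,0],[0.015,-0.004,0,0,0,0,0]]'|grep -v rot
```

```text
clock: 35.5
ee_pos: [533.0, -201.2, 119.0]
contact_force: [-2.3, 0.3, 4.2]
opening: 23.6
clock: 35.9
ee_pos: [549.4, -200.3, 118.9]
contact_force: [-3.3, 0.6, 4.9]
opening: 23.5
```

```bash
python3 -m pendant '[[0.015,-0.004,0,0,0,0,0],[0.015,-0.004,0,0,0,0,0],[0.015,-0.004,0,0,0,0,0],[0.015,-0.004,0,0,0,0,0],[0.015,-0.004,0,0,0,0,0],[0.015,-0.004,0,0,0,0,0],[0.015,-0.004,0,0,0,0,0],[0.015,-0.004,0,0,0,0,0]]' | grep -v rot
```

```text
clock: 36.7
ee_pos: [581.4, -198.5, 118.9]
contact_force: [-3.7, -0.0, 6.9]
opening: 23.8
```

```bash
python3 -m pendant '[[0.015,-0.004,0,0,0,0,0],[0.015,-0.004,0,0,0,0,0],[0.015,-0.004,0,0,0,0,0],[0.015,-0.004,0,0,0,0,0],[0.015,-0.004,0,0,0,0,0],[0.015,-0.004,0,0,0,0,0],[0.015,-0.004,0,0,0,0,0],[0.015,-0.004,0,0,0,0,0]]' | grep -v rot
```

```text
clock: 37.5
ee_pos: [613.3, -196.8, 118.9]
contact_force: [-4.0, -0.7, 5.5]
opening: 23.6
```

```bash
python3 sm.py s7; python3 -m pendant '[[0.015,-0.004,0,0,0,0,0],[0.015,-0.004,0,0,0,0,0],[0.015,-0.004,0,0,0,0,0],[0.015,-0.004,0,0,0,0,0],[0.015,-0.004,0,0,0,0,0],[0.015,-0.004,0,0,0,0,0],[0.015,-0.004,0,0,0,0,0]]' | grep -v rot
python3 -m pendant '[[0.015,-0.004,0,0,0,0,0],[0.015,-0.004,0,0,0,0,0],[0.015,-0.004,0,0,0,0,0],[0.015,0,0,-0.004,0,0,0],[0.015,0,0,-0.016,0,0,0],[0.015,0,0,-0.03,0,0,0],[0.015,0,0,0,0,0,0]]'|grep -v rot;python3 sm.py s8
```

```text
20 45 105 [572.4 756. ]
-60 -40 129 [571.1 690.3]
-165 -145 107 [601.9 721.5]
-250 -225 41 [669.  725.7]
clock: 38.25
ee_pos: [641.1, -195.2, 118.9]
contact_force: [-3.5, -0.7, 5.7]
opening: 23.4
clock: 38.95
ee_pos: [654.2, -195.1, 174.2]
contact_force: [0.4, -0.0, -1.2]
opening: 23.9
20 45 89 [571.2 758.8]
-60 -40 137 [572.1 689.9]
-165 -145 104 [601.7 721.9]
-250 -225 124 [605.2 723.7]
```

Brown appears to have been knocked (its near edge is now about 571, short of the board edge). Check from the top with the arm further aside.

```bash
python3 meas.py t9
```

```text
lying L {'c': array([630.4, -24.4]), 's': array([122.6, 109.9]), 'a': 3.5, 'z': 98.5, 'n': 1918, 'box': [[566.0, 27.0], [573.0, -83.0], [695.0, -75.0], [688.0, 34.0]]}
lying R None
standing None
```

View pics/t9.png

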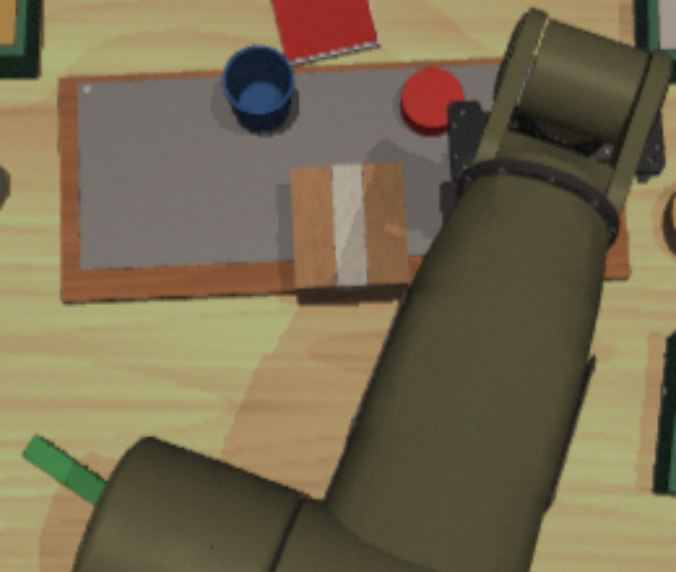

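```bash
python3 -m pendant '[[0.015,0.033,0.005,0,0,0,0],[0.015,0.033,0.03,0,0,0,0],[0.015,0.033,0.034,0,0,0,0],[0.015,0.033,0.035,0,0,0,0],[0.015,0.033,0.035,0,0,0,0],[0.015,0,0.035,0,0,0,0],[0.015,0,0.035,0,0,0,0],[0.015,0,0.035,0,0,0,0],[0.015,0,0.035,0,0,0,0],[0.015,0,0.035,0,0,0,0]]' 50 | grep -v rot
python3 -m pendant '[[0.015,0,0.035,0,0,0,0],[0.015,0,0.035,0,0,0,0],[0.015,0,0.035,0,0,0,0],[0.015,0,0.035,0,0,0,0],[0.015,0,0.035,0,0,0,0],[0.015,0,0.035,0,0,0,0],[0.015,0,0.035,0,0,0,0],[0.015,0,0.035,0,0,0,0],[0.015,0,0.035,0,0,0,0]]' 50 | grep -v rot
python3 -m pendant '[[0.015,0,0,0,0,0,6.8],[0.015,0,0,0,0,0,6.7],[0.015,0,0,0,0,0,6.7],[0.015,0,0,0,0,0,0],[0.015,0,0,0,0,0,0]]'
python3 - <<'E'
from h import *
np.set_printoptions(suppress=True,precision=1)
d=np.load('w1.npz');P=cloud({k:d[k] for k in('intrinsics','z_map')}|{'world_from_camera':d['T']})
C=np.array([468.6,417.5]);R=np.array([[.956,-.294],[.294,.956]])
m=box(270,390,120,320)&(P[...,2]>28)&(P[...,2]<36);q=(P[m][:,:2]-C)@R.T
q=q[(abs(q[:,0])<95)&(abs(q[:,1])<40)&(q[:,0]<-30)];print('block rest frame',np.percentile(q,[2,98],axis=0),len(q))
for u,v in((301,258),(356,258),(302,300),(357,299)):print('pad',R@(P[v,u,:2]-C))
c=optics.camera('side');cv2.imwrite('pics/s9.png',cv2.resize(c['pixels'][240:420,180:400,::-1],None,fx=3,fy=3))
E
```

```text
clock: 40.05
ee_pos: [470.0, 111.2, 168.0]
contact_force: [0.5, 1.3, -1.5]
opening: 23.5
clock: 40.95
ee_pos: [453.0, 425.5, 167.6]
contact_force: [0.3, -0.4, -0.5]
opening: 23.7
clock: 41.45
ee_pos: [453.5, 424.2, 168.1]
eef_rot: [[-0.957, 0.29, -0.001], [0.29, 0.957, -0.001], [0.001, -0.001, -1.0]]
contact_force: [0.7, -0.6, -1.6]
opening: 23.6
block rest frame [[-75.1 -29. ]
 [-45.9  29.8]] 1239
pad [ 34.2 -28.1]
pad [36.6 30. ]
pad [ 82.6 -29.9]
pad [83.8 30. ]
```

View pics/s9.png

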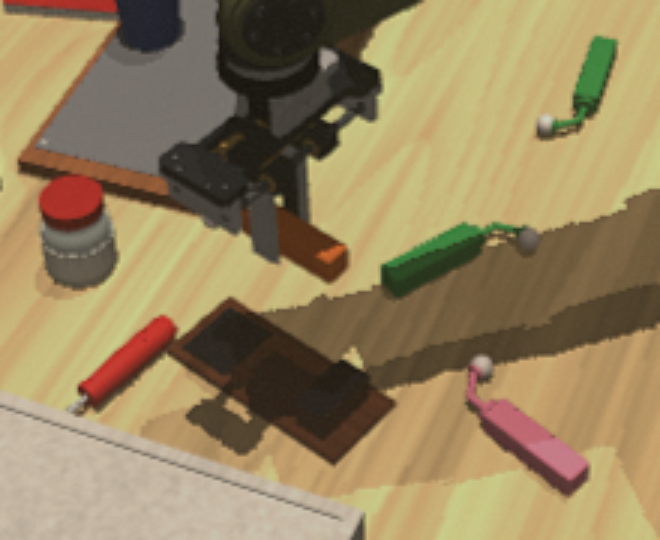

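The burnisher hangs level over the rest; the block spans y ±30 and the pad is centred, so the place is about (-16, 0) in the rest frame. Lower.

```bash
python3 -m pendant '[[0.015,-0.0006,-0.0019,0.02,0,0,0],[0.015,0,0,0.03,0,0,0],[0.015,0,0,0.03,0,0,0],[0.015,0,0,0.025,0,0,0],[0.015,0,0,0.015,0,0,0],[0.015,0,0,0.009,0,0,0],[0.015,0,0,0.006,0,0,0],[0.015,0,0,0.003,0,0,0],[0.015,0,0,0,0,0,0]]' 50 | grep -v rot
python3 -m pendant '[[0.015,0,0,0.001,0,0,0],[0.015,0,0,0.0005,0,0,0],[0.015,0,0,0,0,0,0]]'
```

```text
clock: 42.4
ee_pos: [453.9, 422.6, 31.1]
contact_force: [0.0, -0.3, -0.8]
opening: 24.1
clock: 42.7
ee_pos: [453.8, 422.6, 29.5]
eef_rot: [[-0.956, 0.293, 0.0], [0.293, 0.956, 0.0], [-0.0, 0.0, -1.0]]
contact_force: [1.0, 0.1, -1.6]
opening: 23.6
```

```bash
python3 -m pendant '[[0.015,0,0,0.0008,0,0,0],[0.015,0,0,0.0007,0,0,0],[0.015,0,0,0,0,0,0]]'|grep -v rot
python3 -m pendant '[[0.015,0,0,0.0005,0,0,0],[0.015,0,0,0,0,0,0]]'|grep -v rot
```

```text
clock: 43.0
ee_pos: [453.7, 422.5, 27.6]
contact_force: [-0.1, 0.4, -1.7]
opening: 23.7
clock: 43.2
ee_pos: [453.7, 422.5, 27.5]
contact_force: [-1.1, -1.5, 2.4]
opening: 23.8
```

Seated. Release slowly, lift, and then go behind brown (facing 3°).

```bash
python3 -m pendant '[[0.03,0,0,0,0,0,0],[0.04,0,0,0,0,0,0],[0.07,0,0,0,0,0,0],[0.07,0,0,0,0,0,0],[0.07,0,0,0,0,0,0],[0.07,0,0,0,0,0,0],[0.07,0,0,-0.02,0,0,0],[0.07,0,0,-0.035,0,0,0],[0.07,0,0,-0.04,0,0,0],[0.07,0,0,-0.04,0,0,0]]' 20|grep -v rot
python3 -m pendant '[[0.07,0,0,-0.04,0,0,-6.8],[0.07,0,0,0,0,0,-6.7],[0.07,0,0,0,0,0,-6.7],[0.07,0.006,-0.035,0,0,0,0],[0.07,0.006,-0.035,0,0,0,0],[0.07,0.006,-0.035,0,0,0,0],[0.07,0.006,-0.035,0,0,0,0],[0.07,0,-0.035,0,0,0,0],[0.07,0,-0.035,0,0,0,0],[0.07,0,0,0,0,0,0]]'
python3 - <<'E'
from h import *
np.set_printoptions(suppress=True,precision=1)
c=optics.camera('top');P=cloud(c);hsv=cv2.cvtColor(c['pixels'],cv2.COLOR_RGB2HSV)
m=box(135,190,235,315)&(hsv[...,0]<20)&(hsv[...,1]>140)
C=np.array([468.6,417.5]);R=np.array([[.956,-.294],[.294,.956]])
r=rect(P,m,50,66);print(r,R@(r['c']-C))
print(rect(P,box(240,362,140,260),92,104)); print(rect(P,box(362,450,140,260),92,104))
q=c['pixels'][120:320,130:450,::-1];cv2.imwrite('pics/t10.png',cv2.resize(q,None,fx=2.5,fy=2.5))
E
```

```text
clock: 44.2
ee_pos: [453.5, 422.3, 163.6]
contact_force: [0.4, 1.5, -0.2]
opening: 70.1
clock: 45.2
ee_pos: [441.4, 208.8, 202.6]
eef_rot: [[-0.999, -0.052, 0.001], [-0.052, 0.999, -0.0], [-0.001, -0.0, -1.0]]
contact_force: [0.2, -0.2, 0.4]
opening: 70.4
{'c': array([443.1, 426.8]), 's': array([25.4, 94.1]), 'a': 72.7, 'z': 58.5, 'n': 360, 'box': [[394.0, 429.0], [484.0, 401.0], [492.0, 425.0], [402.0, 453.0]]} [-27.1   1.4]
{'c': array([631.4, -24.4]), 's': array([122.8, 110.1]), 'a': 3.6, 'z': 98.5, 'n': 1922, 'box': [[567.0, 27.0], [574.0, -83.0], [696.0, -76.0], [689.0, 34.0]]}
{'c': array([ 665.5, -193.8]), 's': array([123.1, 110.7]), 'a': 3.2, 'z': 98.5, 'n': 1918, 'box': [[601.0, -142.0], [607.0, -253.0], [730.0, -246.0], [724.0, -135.0]]}
```

View pics/t10.png

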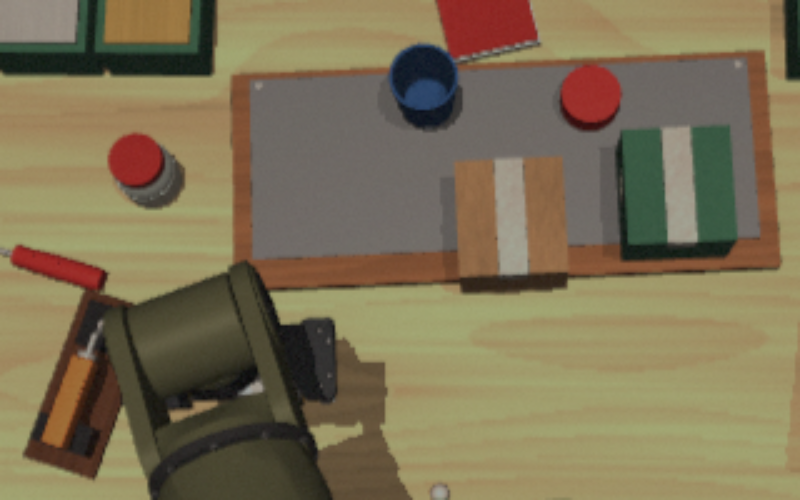

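Burnisher back on the rest (-15, 1 mm; aligned). Push brown back on.

```bash
python3 -m pendant '[[0.07,-0.0066,-0.0345,0,0,0,0],[0.07,-0.0066,-0.0345,0,0,0,0],[0.07,-0.0066,-0.0345,0,0,0,0],[0.07,-0.0066,-0.0345,0,0,0,0],[0.07,-0.0066,-0.0345,0,0,0,0],[0.07,-0.0066,-0.0345,0,0,0,0],[0.07,-0.0066,-0.0345,0,0,0,0],[0.07,0,0,0.04,0,0,0],[0.07,0,0,0.04,0,0,0],[0.07,0,0,0.04,0,0,0]]'|grep -v rot
python3 -m pendant '[[0.07,0,0,0.032,0,0,0],[0.07,0,0,0,0,0,0],[0.07,-0.015,0,0,0,0,0],[0.07,-0.015,0,0,0,0,0],[0.07,-0.012,0,0,0,0,0],[0.07,-0.004,0,0,0,0,0],[0.07,-0.004,0,0,0,0,0],[0.07,-0.004,0,0,0,0,0],[0.07,-0.004,0,0,0,0,0],[0.07,0,0,0,0,0,0]]'
```

```text
clock: 46.25
ee_pos: [500.9, -26.5, 80.9]
contact_force: [1.1, 0.6, -0.3]
opening: 69.7
clock: 47.25
ee_pos: [558.7, -23.9, 50.4]
eef_rot: [[-0.999, -0.055, 0.0], [-0.055, 0.999, -0.0], [-0.0, -0.0, -1.0]]
contact_force: [0.5, 0.4, -0.6]
opening: 70.2
```

```bash
python3 -m pendant '[[0.07,-0.004,0,0,0,0,0],[0.07,-0.004,0,0,0,0,0],[0.07,-0.004,0,0,0,0,0],[0.07,-0.004,0,0,0,0,0],[0.07,-0.004,0,0,0,0,0],[0.07,-0.004,0,0,0,0,0],[0.07,-0.0025,0,0,0,0,0],[0.07,0,0,0,0,0,0]]'|grep -v rot
python3 -m pendant '[[0.07,0.015,0,0,0,0,0],[0.07,0.03,0,0,0,0,0],[0.07,0.03,0,0,0,0,0],[0.07,0,0,-0.04,0,0,0],[0.07,0,0,-0.04,0,0,0],[0.07,0,0,-0.04,0,0,0],[0.07,0.02,0.035,-0.03,0,0,0],[0.07,0.02,0.035,0,0,0,0],[0.07,0.02,0.035,0,0,0,0],[0.07,0,0.035,0,0,0,0]]'|grep -v rot
python3 -m pendant '[[0.07,0,0.035,0,0,0,0],[0.07,0,0.035,0,0,0,0],[0.07,0,0.035,0,0,0,0],[0.07,0,0,0,0,0,0],[0.07,0,0,0,0,0,0]]'|grep -v rot
python3 meas.py t11
```

```text
clock: 48.05
ee_pos: [585.4, -22.5, 50.2]
contact_force: [-0.7, 0.2, -0.2]
opening: 69.7
clock: 49.05
ee_pos: [441.1, 110.8, 200.7]
contact_force: [0.6, -0.3, 0.0]
opening: 69.8
clock: 49.55
ee_pos: [436.7, 214.8, 200.0]
contact_force: [0.0, -0.2, 0.1]
opening: 69.8
lying L {'c': array([656.4, -23.3]), 's': array([122.8, 110. ]), 'a': 3.2, 'z': 98.4, 'n': 1900, 'box': [[592.0, 28.0], [598.0, -82.0], [721.0, -75.0], [715.0, 35.0]]}
lying R {'c': array([ 665.4, -193.5]), 's': array([122.3, 111.1]), 'a': 2.6, 'z': 98.4, 'n': 1930, 'box': [[602.0, -141.0], [607.0, -252.0], [729.0, -246.0], [724.0, -135.0]]}
standing None
```

View pics/t11.png

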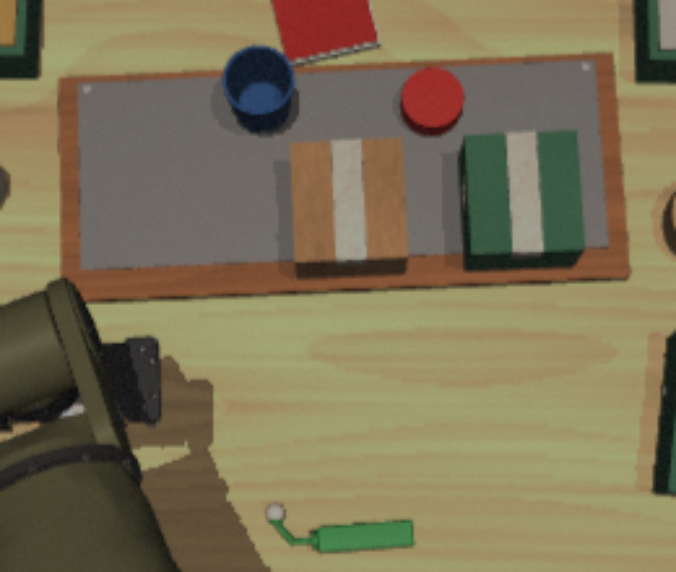

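Both cartons are wholly on the board, brown at (350,200) and green at (523,192), with tin and spool unmoved. Handing in.

```bash
python3 -c "
from workcell import order;print(order.finish_job())"
```

```text
the job is handed in; nothing more can be done
None
```

The job is handed in. Both cartons present lie wholly on the board, flat, with the tape up; there was no red one. The burnisher is back on its rest.

- **Cartons:** I tipped the brown (middle) carton and then the green (right) one over the step and slid them on. In the last measurement their near edges are about 10–12 mm inside the board's front edge.
- **Rubbing:** I rubbed brown first, then green, once each from near end to far end along the middle of the tape. Speed was about 4 cm/s, with a reading of roughly 4 to 8 N.
- **Burnisher:** It is aligned with the rest, about 15 mm behind the rest's centre and 1 mm to the side. I judged that place from the rest's block and ball pad.
- **Bystanders:** I saw none of the other things moved, but did not measure them all afterwards.

**What went wrong:** While I rubbed green, brown was knocked back about 25 mm and overhung the board. That means brown was not fully on the board for part of green's rub. I pushed it back on after putting the burnisher down and checked its position. I did not rub it again, since its single stroke was already done.

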